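# Pry up the embossed panel and shim its edge

## Robot

A 6-joint arm with a two-finger parallel gripper is mounted at the origin on the work surface. World frame = base frame: x ahead of the robot, y to its left, z up, the work surface at z = 0. Lengths are in m, angles in rad, forces in N, time in s.
With the tool pointing down it reaches from about 0.35 to 0.8 m from the base axis. Payload 7.3 kg.
Tool frame: the origin (TCP) lies at the very end of the fingers, on their centre line; the grasp point (between the pads) lies 19 mm behind it (arm.grip_depth is the distance from the TCP to the grasp point, in m); z points along the fingers, y is the line along which they close (so a half turn about z gives the same grasp; the last joint's range is limited). The gripper opens to 85 mm and grips with 20 to 120 N. Pads are 22 mm wide; open, the fingers measure 114 mm over their backs; the gripper's body (76 mm by 85 mm) begins 54 mm behind the grasp point. The pads swing forward as they close: fully open they stand 13 mm farther back than shut.
Start: joints at [1.172, 0.342, 1.524, -0, 1.275, -0.146], TCP at [0.131, 0.508, 0.231] pointing down, gripper open.
Joint ranges: [-2.53, 2.53], [-0.77, 2.02], [0.04, 2.7], [-1, 4.14], [0.28, 2.66], [-3.11, 3.11]. Speed limits (rad/s): [2.57, 2.57, 3.14, 3.14, 3.14, 3.14].

## Interface

Orientations are given as a rotation vector (axis times angle).
In Python, from cell import arm gives the robot as it stands. The module is installed in compiled form; this text tells all that it offers.
- The arm moves only by the tool drive_tool, never from a script. Its argument "increments" is one flat list of numbers, 7 for each row, row after row: the shift along the tool's x, y, z in m, then the turn, a rotation vector about the tool's x, y, z in degrees, then the opening, from 0 (shut) to 1 (fully open). A call has 1 to 5 rows; each row shifts and turns the commanded pose from where the row before left it, along the tool's axes as they then stand; what a row does not reach is not made up. A row lasts 1/8 s, in which the tool goes at most 62.5 mm and 10.7 degrees, less where a joint would pass 70% of its speed; a pose out of reach is approached as far as the arm can. A call is refused whole if a number of a shift passes 0.0625 or a number of a turn 10.7, either way. A call with a gripper value outside its range is refused whole. The fingers move at their own pace and stop on an object; "newtons" is the grip in N (left out, the last holds). Time passes only in rows, so rows that do not move let the fingers close. It gives the time, the measured TCP pose, the force, the opening and the grip force at its end, in the units of the state.
- arm.sense(): the state, without advancing time (a new reading comes with each control period).
- arm.capture(name): name is "scene" or "side" or "wrist"; returns a dict with "pixels" (384x512x3 uint8, red, green, blue), "fx", "fy", "cx", "cy" (pixels), "camera_from_world" (4x4, takes a point from world to camera coordinates). Camera axes: x right, y down, z forward; pixel columns grow to the right and rows downward; lengths in m; the calibration is good to about 2 mm. The wrist camera is an equidistant fisheye: a pixel r from the principal point sees the ray r / f radians off the axis. A picture is of the moment at which its call begins. There is no depth.
- arm.hand_in(): hands the job in; it is judged then, once.
The state is a dict: "time_s": time; "joint_positions": joint angles; "qvel": joint speeds; "joint_efforts": joint torques, N m; "tool_pos": TCP position; "eef_rot": TCP orientation; "ft_force": force on the tool from outside, world axes, zero at the start; "ft_torque": the same for the moment, N m; "opening": opening from 0.0 (shut) to 1.0 (fully open); "grasp_force": force on a finger pad.
Only numpy, scipy, OpenCV 4.12 (cv2) and the standard library are available. Lean on these libraries where they do the work, as an engineer would, in place of code of your own. Each camera call takes 0.05 s, during which the arm holds its last target. There are 200 camera calls.

## Task

Press the handle of the pry bar down so that it levers up the edge of the heavy embossed panel over the fulcrum block, and while the bar stays down slip the shim (of the three hardwood packing pieces, the one of middle thickness) under the raised edge beside the bar. Then bring the bar's handle back up so that the panel's edge rests on the shim, without shoving the panel from its place.

Things in the scene. Friction and masses are not known exactly. Their poses are not given: they have to be found in the camera images.
- pry_bar (a joint): Steel pry bar, 285 mm, pinned in a dark fulcrum block (64 mm wide) fixed to the bench; pin 34 mm up. 0 rad: handle up, bar sloping 0.385 rad, nose low under the panel's edge. Grows as the handle is pressed down; stop at 0.40; bar level at 0.385. Past 0.33 the shim fits in. The stiff pin keeps it where left, even loaded; pressing takes about 15 N, lifting back 5 to 10 N.
- bar_grip (a point): Middle of the bar's black rubber handle (90 mm long, 20 wide, 18 thick), on the bar's centre line. x runs along the bar from handle to nose and slopes with it; y is level, across the bar. The pin lies 170 mm from here along +x, the handle's end 45 mm along -x. 98 mm above the bench with the handle up, 34 mm when fully down.
- panel: Embossed aluminium panel on dark wood, 3 kg, 280 (x) by 300 mm (y), 51 mm high, loose on two 16 mm feet; a fixed stop behind it. Origin: middle of the edge over the bar's nose, at the feet's sole level, so z is how far the edge is raised. x into the panel, as the nose points; y along the edge. The board overhangs: free space under it for x 0 to 60 mm, all along y save the 22 mm nose at y = 0.
- shim: The shim: flat hardwood piece 140 mm (x) by 40 mm (y) by 28 mm thick (z), lying flat, origin at the centre of its underside. Two bystander pieces of the same wood, length and width lie beside it: one 10 mm thick, one 52 mm thick.
Mind the look-alikes: they are no part of the job. Leave any blue or white look-alike of the shim alone.

How it is judged:
On the way, in this order (a step that is already met when the one before it is completed fails the run):
1. the pry bar is pressed down and the panel's edge is raised (value of joint pry_bar above 0.27 rad and height (world z) of panel above 0.014 m), for 0.2 s.
2. the shim is under the raised edge while the bar is still down (value of joint pry_bar above 0.27 rad and height (world z) of panel above 0.012 m and x of shim in the frame of panel between -0.055 and 0.045 m and y of shim in the frame of panel between -0.145 and 0.145 m and height (world z) of shim below 0.012 m), for 0.2 s.
At the end, for the whole second after the job is handed in: Bar's handle back up (joint below 0.17 rad); shim on the bench under the panel's barred edge (centre 55 mm outside to 45 mm inside it, within 145 mm of its middle); the panel rests on it (over 4 N, edge raised 10 to 20 mm), both at rest, panel never shoved over 60 mm (value of joint pry_bar below 0.17 rad and contact force between panel and shim above 4 N and height (world z) of panel between 0.01 and 0.02 m and x of shim in the frame of panel between -0.055 and 0.045 m and y of shim in the frame of panel between -0.145 and 0.145 m and height (world z) of shim below 0.008 m and linear speed of each of panel, shim below 0.02 m/s); the robot touches nothing.
It fails at once if the panel is shoved more than 60 mm from its place (distance of panel from where it was at the start of the episode above 0.06 m).
It also fails if it takes over 61 s, if anything falls off the work surface, if the arm or the gripper's body presses on something with over 40 N, if the wrist force passes 120 N, or if a joint passes its speed limit or range.

## Working session

There is one attempt and no reset: what is moved stays moved. The work goes in short steps, Python scripts to look and compute and a tool call to move; the robot and the scene stay as the last step left them, time stands still between calls to the robot, and variables do not carry over. Pictures are saved under pics/ and viewed, at most 10 in all, crops included, and the job is handed in when it is done.

Besides the shell and the picture viewer there is one more tool, called after "Call:" in YAML: its name, and indented under it one key for each argument. drive_tool: Moves the arm, as the interface text tells. Its arguments: {"type":"object","properties":{"increments":{"type":"array","items":{"type":"number"}},"newtons":{"type":"number"}},"required":["increments"]}

```bash
mkdir -p pics; cat > h.py <<'E'
import numpy as np, cv2
from cell import arm
def snap(n,f):
    c=arm.capture(n); cv2.imwrite('pics/'+f+'.png',c['pixels'][:,:,::-1]); np.savez('pics/'+f+'.npz',**c); return c
def ray(c,u,v):
    T=np.array(c['camera_from_world']); R,t=T[:3,:3],T[:3,3]
    d=R.T@np.array([(u-c['cx'])/c['fx'],(v-c['cy'])/c['fy'],1.]); return -R.T@t,d
def onz(c,u,v,z):
    o,d=ray(c,u,v); return o+d*(z-o[2])/d[2]
def two(c1,p1,c2,p2):
    o1,d1=ray(c1,*p1);o2,d2=ray(c2,*p2)
    s=np.linalg.lstsq(np.c_[d1,-d2],o2-o1,rcond=None)[0]
    a=o1+s[0]*d1;b=o2+s[1]*d2; return (a+b)/2,np.linalg.norm(a-b)
def proj(c,p):
    q=np.array(c['camera_from_world'])@np.r_[p,1]; return c['fx']*q[0]/q[2]+c['cx'],c['fy']*q[1]/q[2]+c['cy']
E
python3 - <<'E'
from h import *
for n in('scene','side'):
    c=snap(n,n+'0'); o,d=ray(c,c['cx'],c['cy']); print(n,o.round(3),d.round(3),c['fx'])
print(arm.sense(), arm.grip_depth)
a=cv2.imread('pics/scene0.png');b=cv2.imread('pics/side0.png')
E
```

```text
scene [1.497 0.171 0.827] [-0.787 -0.263 -0.558] 456.162264380002
side [0.336 0.478 0.879] [ 0.135 -0.651 -0.747] 354.4076492230791
{'time_s': 0.1, 'joint_positions': array([ 1.17200517e+00,  3.42649767e-01,  1.52489734e+00, -3.22702035e-05,
        1.27543806e+00, -1.46028385e-01]), 'qvel': array([-0.00143671, -0.00200282, -0.00263732,  0.00041999,  0.00071304,
       -0.00150887]), 'joint_efforts': array([ 2.14194341e-03, -4.34452736e+01, -2.46491826e+01, -1.42906169e-04,
        4.70740604e-03,  2.16162942e-05]), 'tool_pos': array([0.13115331, 0.50798303, 0.2307056 ]), 'eef_rot': array([-3.95924515e-01, -3.11619584e+00,  2.11952012e-03]), 'ft_force': array([-0.62293482, -0.77070423, -0.65394362]), 'ft_torque': array([ 0.00526632, -0.000901  ,  0.01510522]), 'grasp_force': 0.0, 'opening': 1.0013175222780162} 0.0187
```

View pics/scene0.png

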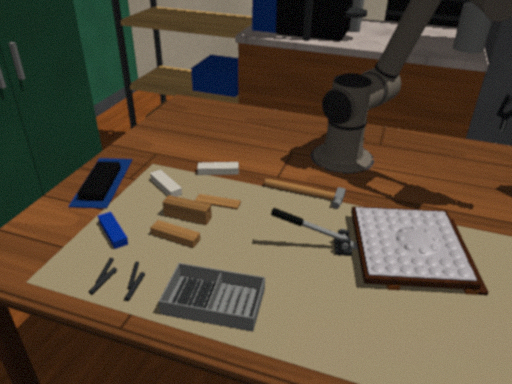

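View pics/side0.png

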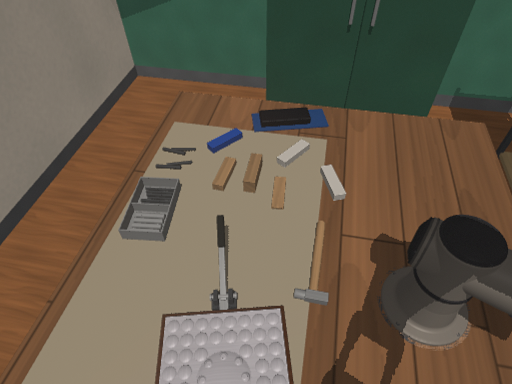

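Scene picture: the shim (28 mm) is at (175,233), the thick piece at (187,208), the thin at (217,201), the handle at (287,215), the fulcrum near (345,240) and the panel's edge runs from (352,208) to (357,282). Side picture: shim (225,173), handle (220,230), fulcrum (224,299), panel edge (163,315) to (287,308). I'll make zoomed crops next for exact pixels.

```bash
python3 - <<'E'
from h import *
a=cv2.imread('pics/scene0.png')[150:310,140:380];b=cv2.imread('pics/side0.png')[140:384,130:310]
A=cv2.resize(a,(600,400),interpolation=cv2.INTER_CUBIC); B=cv2.resize(b,(443,600),interpolation=cv2.INTER_CUBIC)
cv2.imwrite('pics/za.png',A);cv2.imwrite('pics/zb.png',B)
s,d=[np.load(f'pics/{n}0.npz') for n in('scene','side')]
for n,c in(('scene',s),('side',d)):
    h=cv2.cvtColor(c['pixels'],cv2.COLOR_RGB2HSV)
    for (u,v) in ([(175,233),(217,201),(187,208),(250,270),(287,215)] if n=='scene' else [(225,173),(253,172),(279,192),(200,180),(220,230)]): print(n,u,v,h[v,u])
for n,p,q in(('shim',(175,233),(225,173)),('thick',(187,208),(253,172)),('thin',(217,201),(279,192)),('grip',(287,215),(220,230)),('ful',(345,240),(224,299))): print(n,*two(s,p,d,q))
E
```

```text
scene 175 233 [ 16 144 151]
scene 217 201 [ 16 154 154]
scene 187 208 [ 17 172  77]
scene 250 270 [ 20  76 158]
scene 287 215 [10 67 23]
side 225 173 [ 15 112 148]
side 253 172 [ 15 112 139]
side 279 192 [ 15 113 147]
side 200 180 [ 19  60 148]
side 220 230 [21 36 50]
shim [ 0.62409396 -0.36035591  0.01303296] 2.4563800555999606e-05
thick [ 0.52590889 -0.36943879  0.02922854] 0.003054062777632571
thin [ 0.42704705 -0.3170013   0.00334388] 0.0011974793277907724
grip [ 0.55146782 -0.05892061  0.10333627] 0.0010363082955945234
ful [0.50522815 0.09689111 0.02642316] 0.0008602972889838475
```

View pics/za.png

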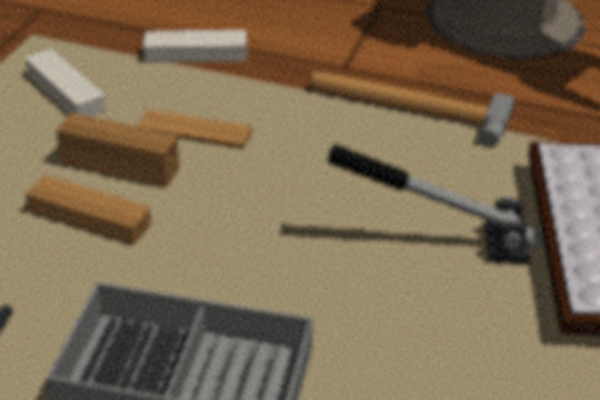

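View pics/zb.png

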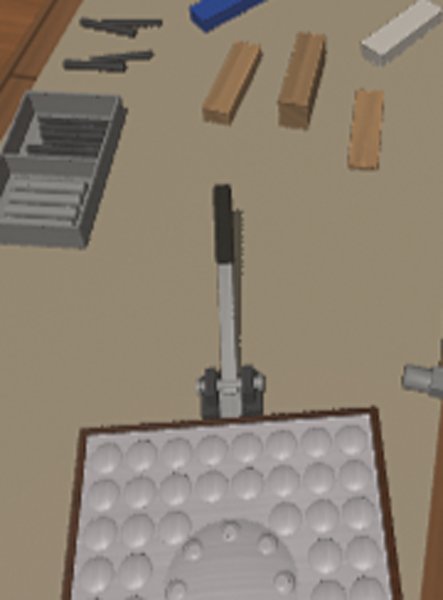

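```bash
python3 - <<'E'
from h import *
s,d=[np.load(f'pics/{n}0.npz') for n in('scene','side')]
B=lambda p:((p[0]+.5)/2.4611+130-.5,(p[1]+.5)/2.459+140-.5)
A=lambda p:((p[0]+.5)/2.5+140-.5,(p[1]+.5)/2.5+150-.5)
for p in[(238,42),(262,46),(231,113),(204,108)]: print('shim',onz(d,*B(p),.028).round(4))
for p in[(43,177),(151,210),(134,230),(26,195)]: print('shimA',onz(s,*A(p),.028).round(4))
for p in[(81,430),(376,409)]:print('panel',onz(d,*B(p),.049).round(4))
for p in[(533,143),(562,322)]:print('panelA',onz(s,*A(p),.049).round(4))
for a,b in[((332,155),(222,189)),((406,182),(225,263)),((510,218),(229,375))]: print('bar',*two(s,A(a),d,B(b)))
E
```

```text
shim [ 0.6351 -0.4265  0.028 ]
shim [ 0.5989 -0.4246  0.028 ]
shim [ 0.6086 -0.2874  0.028 ]
shim [ 0.6468 -0.2895  0.028 ]
shimA [ 0.6076 -0.4252  0.028 ]
shimA [ 0.619  -0.2846  0.028 ]
shimA [ 0.6562 -0.2873  0.028 ]
shimA [ 0.6432 -0.4265  0.028 ]
panel [0.6364 0.1747 0.049 ]
panel [0.3551 0.0977 0.049 ]
panelA [0.3743 0.094  0.049 ]
panelA [0.6598 0.1679 0.049 ]
bar [ 0.56146873 -0.09671033  0.11177385] 0.0001240919926825746
bar [ 0.54013418 -0.01993566  0.08160407] 0.0014221323943881814
bar [0.51046442 0.08984335 0.04186498] 0.005276677270247594
```

```bash
python3 - <<'E'
from h import *
s,d=[np.load(f'pics/{n}0.npz') for n in('scene','side')]
B=lambda p:((p[0]+.5)/2.4611+130-.5,(p[1]+.5)/2.459+140-.5)
A=lambda p:((p[0]+.5)/2.5+140-.5,(p[1]+.5)/2.5+150-.5)
for b,a in[((262,46),(43,177)),((231,113),(151,210)),((204,108),(134,230)),((238,42),(26,195)),((81,430),(562,322)),((376,409),(533,143))]: print(*two(s,A(a),d,B(b)))
# refined masks
for n,c,p in(('scene',s,(175,233)),('side',d,(225,173))):
    h=cv2.cvtColor(c['pixels'],cv2.COLOR_RGB2HSV); 
    m=((h[...,0]<19)&(h[...,1]>(115 if n=='scene' else 88))).astype('uint8')
    k,l,st,ce=cv2.connectedComponentsWithStats(m); i=l[p[1],p[0]]; print(n,i,st[i],ce[i])
    cs,_=cv2.findContours((l==i).astype('uint8'),0,1); print(cv2.approxPolyDP(cv2.convexHull(cs[0]),1.5,True)[:,0].tolist())
E
```

```text
[ 0.60067829 -0.43009058  0.02220921] 0.0009582230125557471
[ 0.61054288 -0.29029641  0.0218749 ] 0.003931472966526907
[ 0.64882866 -0.29245142  0.02231146] 0.0033248946833473163
[ 0.63696087 -0.43127959  0.02263889] 0.0012474350041169636
[0.64232121 0.16822926 0.03254127] 0.0008967470761495262
[0.35548117 0.09230686 0.0362009 ] 0.0008214865598490644
scene 185 [150 220  50  28 742] [175.26549865 233.19137466]
[[151, 226], [158, 220], [198, 232], [199, 239], [192, 247], [150, 233]]
side 3 [212 157  24  34 439] [223.79726651 173.36218679]
[[234, 158], [235, 164], [223, 190], [213, 188], [212, 183], [225, 157]]
```

```bash
cat > plan.py <<'E'
from h import *
from scipy.spatial.transform import Rotation as R
import sys
# target: x y z, yaw of tool y (deg), tilt about tool y (deg), rows
x,y,z,yaw,tilt,n=map(float,sys.argv[1:7]); n=int(n)
s=arm.sense(); p=np.array(s['tool_pos']); r=R.from_rotvec(s['eef_rot'])
a=np.radians(yaw); ty=np.array([np.cos(a),np.sin(a),0]); tz=np.array([0,0,-1.]); tx=np.cross(ty,tz)
g=R.from_matrix(np.c_[tx,ty,tz])*R.from_euler('y',tilt,degrees=True)
w=(r.inv()*g).as_rotvec()/n; st=(np.array([x,y,z])-p)/n
print('t',s['time_s'],'pos',p.round(4),'F',s['ft_force'].round(1),'turn',np.degrees(w*n).round(1))
for i in range(n):
    q=r*R.from_rotvec(w*i)
    print(np.r_[q.inv().apply(st).round(4),np.degrees(w).round(2)].tolist())
E
python3 plan.py .551 -.058 .2 15.2 0 15
```

```text
t 0.1 pos [0.1312 0.508  0.2307] F [-0.6 -0.8 -0.7] turn [-0.1  0.  60.3]
[-0.0365, -0.0295, 0.0021, -0.01, 0.0, 4.02]
[-0.0385, -0.0269, 0.0021, -0.01, 0.0, 4.02]
[-0.0403, -0.0241, 0.0021, -0.01, 0.0, 4.02]
[-0.0419, -0.0212, 0.0021, -0.01, 0.0, 4.02]
[-0.0433, -0.0183, 0.0021, -0.01, 0.0, 4.02]
[-0.0445, -0.0152, 0.0021, -0.01, 0.0, 4.02]
[-0.0454, -0.012, 0.0021, -0.01, 0.0, 4.02]
[-0.0461, -0.0088, 0.0021, -0.01, 0.0, 4.02]
[-0.0467, -0.0055, 0.0021, -0.01, 0.0, 4.02]
[-0.0469, -0.0023, 0.0021, -0.01, 0.0, 4.02]
[-0.047, 0.001, 0.0021, -0.01, 0.0, 4.02]
[-0.0468, 0.0043, 0.0021, -0.01, 0.0, 4.02]
[-0.0464, 0.0076, 0.002, -0.01, 0.0, 4.02]
[-0.0457, 0.0108, 0.002, -0.01, 0.0, 4.02]
[-0.0448, 0.014, 0.002, -0.01, 0.0, 4.02]
```

Call:
drive_tool:
  increments: [-0.0365, -0.0295, 0.002, 0, 0, 4, 1, -0.0385, -0.027, 0.002, 0, 0, 4, 1, -0.04, -0.024, 0.002, 0, 0, 4, 1, -0.042, -0.021, 0.002, 0, 0, 4, 1, -0.043, -0.018, 0.002, 0, 0, 4, 1]

```text
time_s: 0.72
tool_pos: [0.2717, 0.3191, 0.2211]
eef_rot: [-0.934, -2.999, 0.0]
ft_force: [-0.3, -0.8, 0.5]
opening: 1.005
grasp_force: 0.0
```

Call:
drive_tool:
  increments: [-0.0445, -0.015, 0.002, 0, 0, 4, 1, -0.0455, -0.012, 0.002, 0, 0, 4, 1, -0.046, -0.009, 0.002, 0, 0, 4, 1, -0.0465, -0.0055, 0.002, 0, 0, 4, 1, -0.047, -0.002, 0.002, 0, 0, 4, 1]

```text
time_s: 1.35
tool_pos: [0.4123, 0.1311, 0.2111]
eef_rot: [-1.441, -2.791, 0.0]
ft_force: [0.2, -0.5, 0.3]
opening: 1.0
grasp_force: 0.0
```

Call:
drive_tool:
  increments: [-0.047, 0.001, 0.002, 0, 0, 4, 1, -0.047, 0.0045, 0.002, 0, 0, 4, 1, -0.0465, 0.0075, 0.002, 0, 0, 4, 1, -0.0455, 0.011, 0.002, 0, 0, 4, 1, -0.045, 0.014, 0.002, 0, 0, 4, 0.7]

```text
time_s: 1.98
tool_pos: [0.5534, -0.057, 0.2008]
eef_rot: [-1.904, -2.498, 0.0]
ft_force: [0.5, 0.5, 0.1]
opening: 0.819
grasp_force: 0.0
```

```bash
python3 plan.py .551 -.058 .2 15.2 0 1; python3 - <<'E'
from h import *
snap('wrist','w1')
E
```

```text
t 1.975 pos [ 0.5534 -0.057   0.2008] F [0.5 0.5 0.1] turn [-0.  -0.   0.2]
[-0.0003, -0.0026, 0.0008, -0.03, -0.03, 0.17]
```

View pics/w1.png

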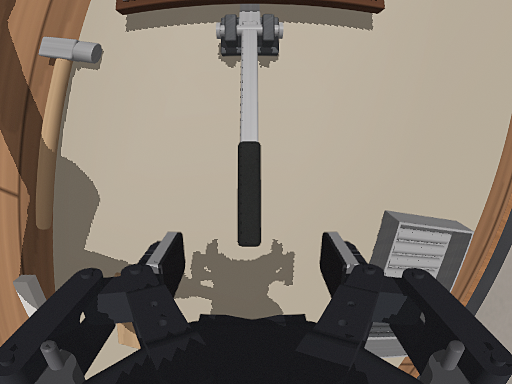

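The wrist view shows the black handle from (249,245) to (249,142), the fulcrum at (249,35) and the panel edge along the top; the fingers straddle the bar line, the bar being nearly centred.

```bash
cat >> h.py <<'E'
def wz(c,u,v,z):
    T=np.array(c['camera_from_world']); R,t=T[:3,:3],T[:3,3]
    x,y=(u-c['cx'])/c['fx'],(v-c['cy'])/c['fy']; th=np.hypot(x,y)
    d=R.T@np.array([x/th*np.sin(th),y/th*np.sin(th),np.cos(th)]); o=-R.T@t
    return o+d*(z-o[2])/d[2]
E
python3 - <<'E'
from h import *
c=np.load('pics/w1.npz'); m=c['pixels'].max(2)<60
for r in (150,180,210,235): k=np.where(m[r,225:275])[0]+225; print(r,k.min(),k.max())
for u,v,z in((249,243,.123),(249,142,.089),(249,25,.04),(249,60,.034),(120,9,.045),(382,9,.045)): print(u,v,wz(c,u,v,z).round(4))
E
```

```text
150 238 259
180 238 260
210 238 260
235 238 260
249 243 [ 0.5589 -0.0933  0.123 ]
249 142 [ 0.5382 -0.018   0.089 ]
249 25 [0.5065 0.0956 0.04  ]
249 60 [0.5162 0.06   0.034 ]
120 9 [0.3641 0.0882 0.045 ]
382 9 [0.6362 0.162  0.045 ]
```

Call:
drive_tool:
  increments: [0, -0.0045, 0.04, 0, 0, 0, 0.6, 0, 0, 0.04, 0, 0, 0, 0.6, 0, 0, 0.04, 0, 0, 0, 0.6, 0, 0, 0, 0, 0, 0, 0, 0, 0, 0, 0, 0, 0, 0]
  newtons: 60

```text
time_s: 2.65
tool_pos: [0.5504, -0.0564, 0.0821]
eef_rot: [1.9, 2.499, 0.005]
ft_force: [3.2, 0.4, -12.3]
opening: 0.22
grasp_force: 61.7
```

Call:
drive_tool:
  increments: [0, 0, 0, 0, 0, 0, 0, 0, 0, 0, 0, 0, 0, 0, 0, 0, 0, 0, 0, 0, 0]

```text
time_s: 3.02
tool_pos: [0.5503, -0.0564, 0.0822]
eef_rot: [1.899, 2.499, 0.004]
ft_force: [8.5, 3.0, -14.7]
opening: 0.221
grasp_force: 61.5
```

Call:
drive_tool:
  increments: [-0.0025, 0, 0.007, 0, 0, 0, 0, -0.0025, 0, 0.007, 0, 0, 0, 0, -0.002, 0, 0.007, 0, 0, 0, 0, -0.002, 0, 0.007, 0, 0, 0, 0, -0.0015, 0, 0.007, 0, 0, 0, 0]

```text
time_s: 3.65
tool_pos: [0.5535, -0.0671, 0.0507]
eef_rot: [1.898, 2.497, 0.005]
ft_force: [-3.4, 2.4, 16.1]
opening: 0.223
grasp_force: 67.6
```

Call:
drive_tool:
  increments: [-0.001, 0, 0.007, 0, 0, 0, 0, -0.001, 0, 0.007, 0, 0, 0, 0, -0.0005, 0, 0.007, 0, 0, 0, 0, 0, 0, 0.004, 0, 0, 0, 0]

```text
time_s: 4.15
tool_pos: [0.5545, -0.0708, 0.0258]
eef_rot: [1.897, 2.496, 0.003]
ft_force: [-5.0, -4.1, 16.7]
opening: 0.218
grasp_force: 69.4
```

```bash
python3 - <<'E'
from h import *
c=snap('side','s1'); e=snap('scene','s1b'); print(arm.sense()['tool_pos'],arm.sense()['ft_force'])
A=cv2.resize(c['pixels'][190:350,140:320,::-1],None,fx=2.2,fy=2.2);B=cv2.resize(e['pixels'][170:310,250:400,::-1],None,fx=2.5,fy=2.514)
cv2.imwrite('pics/m1.png',np.hstack([A,B[:352] if len(B)>=352 else A]))
E
```

```text
[ 0.55453085 -0.07082568  0.02542869] [-2.92198806 -5.02104617 10.84921218]
```

View pics/m1.png

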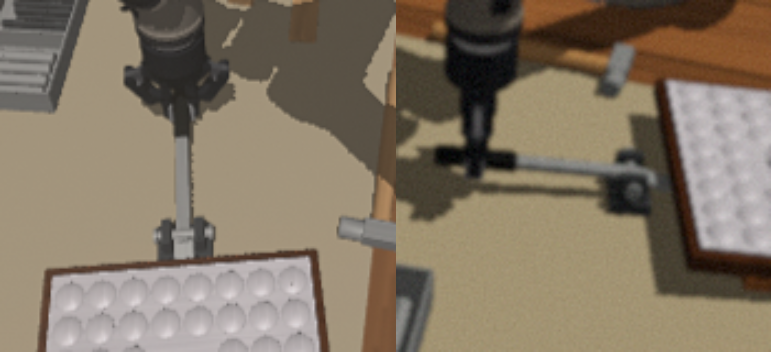

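The picture shows the bar almost level in the gripper and the panel edge raised. A bit more press.

Call:
drive_tool:
  increments: [0, 0, 0.0035, 0, 0, 0, 0, 0, 0, 0.003, 0, 0, 0, 0, 0, 0, 0, 0, 0, 0, 0, 0, 0, 0, 0, 0, 0, 0]

```text
time_s: 4.75
tool_pos: [0.5546, -0.0711, 0.0192]
eef_rot: [1.897, 2.495, 0.003]
ft_force: [-2.7, -5.0, 13.7]
opening: 0.219
grasp_force: 69.5
```

Call:
drive_tool:
  increments: [0, 0, 0, 0, 0, 0, 0.6, 0, 0, 0, 0, 0, 0, 0.6, 0, 0, 0, 0, 0, 0, 0.6, 0, 0, -0.05, 0, 0, 0, 0.6, 0, 0, -0.05, 0, 0, 0, 0.6]

```text
time_s: 5.38
tool_pos: [0.5515, -0.0692, 0.1154]
eef_rot: [-1.9, -2.5, 0.001]
ft_force: [1.4, -0.4, 1.0]
opening: 0.6
grasp_force: 0.0
```

```bash
python3 plan.py .6205 -.406 .18 -4.4 0 8
```

```text
t 5.375 pos [ 0.5515 -0.0692  0.1154] F [ 1.4 -0.4  1. ] turn [-0.1 -0.1 19.9]
[-0.0429, -0.003, -0.0081, -0.01, -0.01, 2.49]
[-0.0429, -0.0011, -0.0081, -0.01, -0.01, 2.49]
[-0.043, 0.0008, -0.0081, -0.01, -0.01, 2.49]
[-0.0429, 0.0026, -0.0081, -0.01, -0.01, 2.49]
[-0.0427, 0.0045, -0.0081, -0.01, -0.01, 2.49]
[-0.0425, 0.0063, -0.0081, -0.01, -0.01, 2.49]
[-0.0422, 0.0082, -0.0081, -0.01, -0.01, 2.49]
[-0.0418, 0.01, -0.0081, -0.01, -0.01, 2.49]
```

Call:
drive_tool:
  increments: [-0.043, -0.003, -0.015, 0, 0, 2.5, 0.9, -0.043, -0.001, -0.015, 0, 0, 2.5, 0.9, -0.043, 0.001, -0.015, 0, 0, 2.5, 0.9, -0.043, 0.0025, -0.01, 0, 0, 2.5, 0.9, -0.043, 0.0045, -0.01, 0, 0, 2.5, 0.9]

```text
time_s: 6.0
tool_pos: [0.5953, -0.2817, 0.18]
eef_rot: [-2.163, -2.278, -0.0]
ft_force: [0.8, -0.6, 0.2]
opening: 0.896
grasp_force: 0.0
```

Call:
drive_tool:
  increments: [-0.0425, 0.0065, 0, 0, 0, 2.5, 0.9, -0.042, 0.008, 0, 0, 0, 2.5, 0.9, -0.042, 0.01, 0, 0, 0, 2.5, 0.9, 0, 0, 0, 0, 0, 0, 0.9]

```text
time_s: 6.5
tool_pos: [0.6201, -0.4098, 0.1779]
eef_rot: [-2.31, -2.128, 0.001]
ft_force: [0.1, 0.7, 0.3]
opening: 0.9
grasp_force: 0.0
```

```bash
python3 plan.py .6205 -.406 .18 -4.4 0 1; python3 - <<'E'
from h import *
c=snap('wrist','w2')
h=cv2.cvtColor(c['pixels'],cv2.COLOR_RGB2HSV)
print(h[150,250],h[200,250])
E
```

```text
t 6.5 pos [ 0.6201 -0.4098  0.1779] F [0.1 0.7 0.3] turn [-0.1 -0.  -0.3]
[0.0038, 0.0001, -0.0021, -0.08, -0.02, -0.29]
[ 16  89 198] [ 19  41 118]
```

View pics/w2.png

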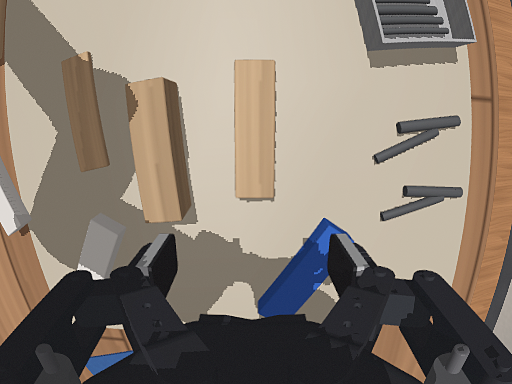

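The wrist view shows the shim straight ahead, corners (236,60), (274,60), (274,199), (236,198), with the blue look-alike near (300,270), close to the right finger's path.

```bash
python3 - <<'E'
from h import *
c=np.load('pics/w2.npz')
q=[wz(c,u,v,.028) for u,v in((236,60),(275,60),(275,198),(236,197))]
for p in q: print(p.round(4))
print('c',np.mean(q,0).round(4), 'in', (q[0]+q[1]-q[2]-q[3])/2)
for u,v in((326,219),(345,233),(265,316),(260,300)): print('blue',wz(c,u,v,.025).round(4))
E
```

```text
[ 0.6128 -0.2897  0.028 ]
[ 0.6505 -0.2927  0.028 ]
[ 0.6403 -0.4312  0.028 ]
[ 0.6006 -0.4268  0.028 ]
c [ 0.6261 -0.3601  0.028 ] in [0.01124346 0.13778178 0.        ]
blue [ 0.6943 -0.4602  0.025 ]
blue [ 0.7164 -0.4791  0.025 ]
blue [ 0.6202 -0.5833  0.025 ]
blue [ 0.6157 -0.5577  0.025 ]
```

Call:
drive_tool:
  increments: [0.0045, 0.002, 0.05, 0, 0, 0.5, 0.75, 0, 0, 0.05, 0, 0, 0, 0.75, 0, 0, 0.045, 0, 0, 0, 0.75, 0, 0, 0.025, 0, 0, 0, 0.75, 0, 0, 0, 0, 0, 0, 0.75]

```text
time_s: 7.18
tool_pos: [0.6222, -0.4, 0.0074]
eef_rot: [-2.31, -2.121, 0.001]
ft_force: [0.0, 0.3, -0.2]
opening: 0.748
grasp_force: 0.0
```

Call:
drive_tool:
  increments: [0, 0, 0, 0, 0, 0, 0, 0, 0, 0, 0, 0, 0, 0, 0, 0, 0, 0, 0, 0, 0, 0, 0, 0, 0, 0, 0, 0]
  newtons: 50

```text
time_s: 7.68
tool_pos: [0.6244, -0.4031, 0.0124]
eef_rot: [2.313, 2.12, 0.002]
ft_force: [0.1, 1.9, 7.3]
opening: 0.451
grasp_force: 52.2
```

Call:
drive_tool:
  increments: [0, 0, -0.02, 0, 0, 0, 0, 0, 0, -0.03, 0, 0, 0, 0, 0, 0, -0.03, 0, 0, 0, 0, 0, 0, 0, 0, 0, 0, 0]

```text
time_s: 8.18
tool_pos: [0.6247, -0.4038, 0.0943]
eef_rot: [2.311, 2.118, 0.002]
ft_force: [-0.3, -0.5, -0.3]
opening: 0.458
grasp_force: 51.5
```

```bash
python3 plan.py .614 -.008 .085 15.2 0 10
```

```text
t 8.175 pos [ 0.6247 -0.4038  0.0943] F [-0.3 -0.5 -0.3] turn [  0.3   0.3 -20.2]
[0.0393, -0.0045, 0.0007, 0.03, 0.03, -2.02]
[0.0395, -0.0031, 0.0008, 0.03, 0.03, -2.02]
[0.0396, -0.0017, 0.0008, 0.03, 0.03, -2.02]
[0.0396, -0.0003, 0.0008, 0.03, 0.03, -2.02]
[0.0396, 0.0011, 0.0008, 0.03, 0.03, -2.02]
[0.0395, 0.0025, 0.0008, 0.03, 0.03, -2.02]
[0.0394, 0.0038, 0.0009, 0.03, 0.03, -2.02]
[0.0392, 0.0052, 0.0009, 0.03, 0.03, -2.02]
[0.039, 0.0066, 0.0009, 0.03, 0.03, -2.02]
[0.0388, 0.008, 0.0009, 0.03, 0.03, -2.02]
```

Call:
drive_tool:
  increments: [0.0395, -0.0045, 0.001, 0, 0, -2, 0, 0.0395, -0.003, 0.001, 0, 0, -2, 0, 0.0395, -0.0015, 0.001, 0, 0, -2, 0, 0.0395, -0.0005, 0.001, 0, 0, -2, 0, 0.0395, 0.001, 0.001, 0, 0, -2, 0]

```text
time_s: 8.8
tool_pos: [0.6173, -0.2032, 0.0837]
eef_rot: [-2.12, -2.316, 0.001]
ft_force: [0.3, -0.7, -1.3]
opening: 0.455
grasp_force: 51.3
```

Call:
drive_tool:
  increments: [0.0395, 0.0025, 0.001, 0, 0, -2, 0, 0.0395, 0.004, 0.001, 0, 0, -2, 0, 0.039, 0.005, 0.001, 0, 0, -2, 0, 0.039, 0.0065, 0.001, 0, 0, -2, 0, 0.039, 0.008, 0.001, 0, 0, -2, 0]

```text
time_s: 9.43
tool_pos: [0.6122, -0.0055, 0.0789]
eef_rot: [-1.91, -2.493, 0.001]
ft_force: [0.6, -0.3, -0.3]
opening: 0.453
grasp_force: 51.3
```

Call:
drive_tool:
  increments: [0, 0, 0.03, 0, 0, 0, 0, 0, 0, 0.025, 0, 0, 0, 0, 0, 0, 0, 0, 0, 0, 0]

```text
time_s: 9.8
tool_pos: [0.6109, -0.0064, 0.0222]
eef_rot: [-1.909, -2.489, 0.005]
ft_force: [-0.3, 0.9, -1.1]
opening: 0.453
grasp_force: 51.3
```

```bash
python3 plan.py .614 -.008 .02 15.2 0 1; python3 - <<'E'
from h import *
c=snap('wrist','w3'); snap('side','s3')
E
```

```text
t 9.8 pos [ 0.6109 -0.0064  0.0222] F [-0.3  0.9 -1.1] turn [-0.3 -0.1 -0.2]
[-0.0024, 0.0026, 0.0022, -0.31, -0.14, -0.17]
```

View pics/w3.png

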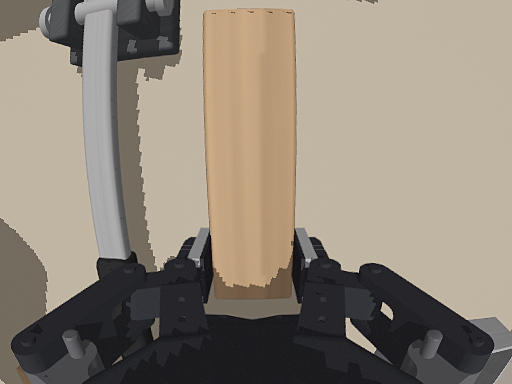

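The wrist view shows the shim straight between the pads, pointing at the panel's edge, clear to the right of the bar and fulcrum block (block's right side at column 180, shim from 204).

Call:
drive_tool:
  increments: [0, 0.003, 0.004, 0, 0, 0, 0, 0, 0, 0.004, 0, 0, 0, 0, 0, 0, 0.001, 0, 0, 0, 0, 0, 0, 0, 0, 0, 0, 0]

```text
time_s: 10.4
tool_pos: [0.6159, -0.006, 0.0158]
eef_rot: [-1.912, -2.493, -0.0]
ft_force: [-0.2, -0.7, -0.5]
opening: 0.451
grasp_force: 51.3
```

Call:
drive_tool:
  increments: [0, 0, 0.0015, 0, 0, 0, 0, 0, 0, 0.0015, 0, 0, 0, 0, 0, 0, 0, 0, 0, 0, 0]

```text
time_s: 10.78
tool_pos: [0.6159, -0.006, 0.0126]
eef_rot: [-1.912, -2.492, 0.0]
ft_force: [0.5, 0.2, -1.1]
opening: 0.454
grasp_force: 51.3
```

Call:
drive_tool:
  increments: [0, 0, 0.001, 0, 0, 0, 0, 0, 0, 0.001, 0, 0, 0, 0, 0, 0, 0, 0, 0, 0, 0]

```text
time_s: 11.15
tool_pos: [0.616, -0.006, 0.0124]
eef_rot: [1.912, 2.492, 0.0]
ft_force: [-5.0, 0.8, 11.1]
opening: 0.452
grasp_force: 52.7
```

Call:
drive_tool:
  increments: [0, 0, -0.0015, 0, 0, 0, 0, 0.015, 0, 0, 0, 0, 0, 0, 0.015, 0, 0, 0, 0, 0, 0, 0.01, 0, 0, 0, 0, 0, 0, 0, 0, 0, 0, 0, 0, 0]

```text
time_s: 11.78
tool_pos: [0.6053, 0.0343, 0.0125]
eef_rot: [-1.91, -2.494, -0.001]
ft_force: [-1.8, 1.7, 3.8]
opening: 0.461
grasp_force: 51.8
```

Call:
drive_tool:
  increments: [0.01, 0, 0, 0, 0, 0, 0, 0.01, 0, 0, 0, 0, 0, 0, 0, 0, 0, 0, 0, 0, 0]

```text
time_s: 12.15
tool_pos: [0.6002, 0.0531, 0.0124]
eef_rot: [-1.911, -2.493, -0.001]
ft_force: [-0.1, 3.1, 4.8]
opening: 0.452
grasp_force: 52.0
```

Call:
drive_tool:
  increments: [0.008, 0, 0, 0, 0, 0, 0, 0.008, 0, 0, 0, 0, 0, 0, 0.007, 0, 0, 0, 0, 0, 0, 0, 0, 0, 0, 0, 0, 0]

```text
time_s: 12.65
tool_pos: [0.5943, 0.0752, 0.0124]
eef_rot: [-1.911, -2.493, -0.001]
ft_force: [-0.6, 2.7, 6.2]
opening: 0.455
grasp_force: 52.1
```

```bash
python3 - <<'E'
from h import *
c=snap('wrist','w4');c=snap('side','s4'); e=snap('scene','s4b'); w=np.load('pics/w4.npz')
A=cv2.resize(c['pixels'][200:360,140:320,::-1],None,fx=2.2,fy=2.2);B=cv2.resize(w['pixels'][:,:,::-1],(400,352))
cv2.imwrite('pics/m4.png',np.hstack([A,B]))
E
```

```text
(no output)
```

View pics/m4.png

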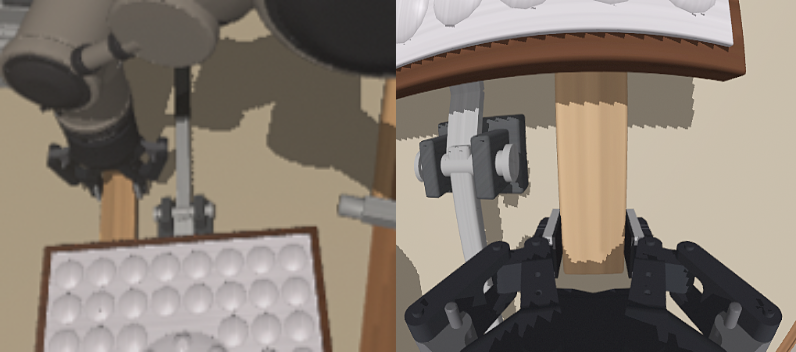

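The left half shows the panel in place with the shim entering beside the bar; the right half shows the shim passing under the raised edge at about row 72, clear of the fulcrum.

```bash
python3 - <<'E'
from h import *
c=np.load('pics/w4.npz'); a=wz(c,250,79,.032);b=wz(c,251,288,.028);print(a,b,np.linalg.norm((a-b)[:2]))
for u,v in((0,101),(446,81)): print(wz(c,u,v,.032))
E
```

```text
[0.57130666 0.15156624 0.032     ] [0.59706509 0.05649736 0.028     ] 0.09849664312902434
[0.43999031 0.11984981 0.032     ]
[0.65906349 0.18221918 0.032     ]
```

Call:
drive_tool:
  increments: [0, 0, 0, 0, 0, 0, 0.62, 0, 0, 0, 0, 0, 0, 0.62, 0, 0, 0, 0, 0, 0, 0.62, 0, 0, -0.03, 0, 0, 0, 0.62, 0, 0, -0.04, 0, 0, 0, 0.62]

```text
time_s: 13.42
tool_pos: [0.5935, 0.0741, 0.0818]
eef_rot: [-1.911, -2.49, 0.003]
ft_force: [-0.3, -0.2, -0.2]
opening: 0.623
grasp_force: 0.0
```

Call:
drive_tool:
  increments: [-0.02, 0, -0.05, 0, 0, 0, 0.62, 0, 0, 0, 0, 0, 0, 0.62]

```text
time_s: 13.68
tool_pos: [0.6024, 0.0537, 0.1366]
eef_rot: [1.909, 2.486, 0.008]
ft_force: [-0.3, 1.2, -0.4]
opening: 0.619
grasp_force: 0.0
```

```bash
python3 plan.py .5525 -.0705 .12 15.2 0 4; python3 - <<'E'
from h import *
c=snap('wrist','w5'); m=c['pixels'].max(2)<60
for r in (120,160,200,220,240): k=np.where(m[r,60:256])[0]+60; print(r,k.min() if len(k) else 0,k.max() if len(k) else 0)
E
```

```text
t 13.675 pos [0.6024 0.0537 0.1366] F [-0.3  1.2 -0.4] turn [ 0.5  0.2 -0.3]
[-0.0268, -0.0201, 0.0041, 0.12, 0.04, -0.07]
[-0.0267, -0.0201, 0.0041, 0.12, 0.04, -0.07]
[-0.0267, -0.0201, 0.0041, 0.12, 0.04, -0.07]
[-0.0267, -0.0201, 0.0041, 0.12, 0.04, -0.07]
120 137 198
160 0 0
200 0 0
220 0 0
240 173 200
```

Call:
drive_tool:
  increments: [-0.027, -0.02, 0, 0, 0, 0, 0.6, -0.027, -0.02, 0, 0, 0, 0, 0.6, -0.0265, -0.02, 0, 0, 0, 0, 0.6, -0.0265, -0.02, 0, 0, 0, 0, 0.6, 0, 0, 0, 0, 0, 0, 0.6]

```text
time_s: 14.35
tool_pos: [0.5485, -0.0705, 0.1307]
eef_rot: [-1.914, -2.488, 0.002]
ft_force: [0.3, 0.6, 0.8]
opening: 0.6
grasp_force: 0.0
```

```bash
python3 plan.py .553 -.0705 .02 15.2 0 1; python3 - <<'E'
from h import *
c=snap('wrist','w6'); m=c['pixels'].max(2)<60
for r in (150,180,200,220): k=np.where(m[r,200:300])[0]+200; print(r,k.min() if len(k) else 0,k.max() if len(k) else 0)
k=np.where(m[:,249])[0]; print(k[k>100][:1],k[k>100]);print(wz(c,249,180,.043))
E
```

```text
t 14.35 pos [ 0.5485 -0.0705  0.1307] F [0.3 0.6 0.8] turn [-0.2 -0.1 -0.3]
[-0.0013, 0.0047, 0.1107, -0.17, -0.09, -0.34]
150 247 271
180 247 271
200 248 270
220 248 270
[144] [144 145 146 147 148 149 150 151 152 153 154 155 156 157 158 159 160 161
 162 163 164 165 166 167 168 169 170 171 172 173 174 175 176 177 178 179
 180 181 182 183 184 185 186 187 188 189 190 191 192 193 194 195 196 197
 198 199 200 201 202 203 204 205 206 207 208 209 210 211 212 213 214 215
 216 217 218 219 220 221 222 223 224 225 226 227 228 229 230 231 232 233
 234 235 236 237 238 239 240 241 242 243 244 245 246 247 319 320 321 322
 323 324 325 326 327 328 329 330 331 332 333 334 335 336 337 338 339 340
 341 342 343 344 345 346 347 348 349 350 351 352 353 354 355 356 357 358
 359 360 361 362 363 364 365 366 367 368 369 370 371 372 373 374 375 376
 377 378 379 380 381 382 383]
[ 0.54076283 -0.05838149  0.043     ]
```

Call:
drive_tool:
  increments: [0, 0.004, 0.05, 0, 0, 0, 0.6, 0, 0, 0.04, 0, 0, 0, 0.6, 0, 0, 0.019, 0, 0, 0, 0.6, 0, 0, 0, 0, 0, 0, 0, 0, 0, 0, 0, 0, 0, 0]
  newtons: 60

```text
time_s: 15.02
tool_pos: [0.5534, -0.0676, 0.0235]
eef_rot: [-1.91, -2.493, 0.002]
ft_force: [3.0, 2.2, -4.4]
opening: 0.221
grasp_force: 59.1
```

Call:
drive_tool:
  increments: [0, 0, 0, 0, 0, 0, 0, 0, 0, 0, 0, 0, 0, 0]

```text
time_s: 15.28
tool_pos: [0.5535, -0.0676, 0.0236]
eef_rot: [-1.911, -2.492, -0.0]
ft_force: [-3.5, 3.0, -0.7]
opening: 0.22
grasp_force: 59.6
```

Call:
drive_tool:
  increments: [0, 0, -0.006, 0, 0, 0, 0, 0.0005, 0, -0.007, 0, 0, 0, 0, 0.001, 0, -0.007, 0, 0, 0, 0, 0.001, 0, -0.007, 0, 0, 0, 0, 0.0015, 0, -0.007, 0, 0, 0, 0]

```text
time_s: 15.9
tool_pos: [0.5522, -0.0633, 0.0563]
eef_rot: [-1.91, -2.491, 0.0]
ft_force: [1.0, 6.0, -15.9]
opening: 0.215
grasp_force: 59.1
```

Call:
drive_tool:
  increments: [0.002, 0, -0.007, 0, 0, 0, 0, 0.002, 0, -0.007, 0, 0, 0, 0, 0.0025, 0, -0.007, 0, 0, 0, 0, 0.001, 0, -0.003, 0, 0, 0, 0, 0, 0, 0, 0, 0, 0, 0]

```text
time_s: 16.52
tool_pos: [0.5502, -0.0558, 0.0805]
eef_rot: [-1.91, -2.491, -0.0]
ft_force: [-0.1, 6.7, -11.7]
opening: 0.219
grasp_force: 59.8
```

Call:
drive_tool:
  increments: [0, 0, 0, 0, 0, 0, 0.6, 0, 0, 0, 0, 0, 0, 0.6, 0, 0, 0, 0, 0, 0, 0.6, 0, 0, -0.05, 0, 0, 0, 0.6, 0, 0, -0.05, 0, 0, 0, 0.6]

```text
time_s: 17.15
tool_pos: [0.5509, -0.0574, 0.1826]
eef_rot: [-1.913, -2.492, 0.0]
ft_force: [1.0, -0.2, 0.3]
opening: 0.597
grasp_force: 0.0
```

Call:
drive_tool:
  increments: [-0.05, 0, -0.05, 0, 0, 0, 0.6, -0.06, 0, 0, 0, 0, 0, 0.6, -0.06, 0, 0, 0, 0, 0, 0.6, 0, 0, 0, 0, 0, 0, 0.6]

```text
time_s: 17.65
tool_pos: [0.5936, -0.2202, 0.225]
eef_rot: [1.918, 2.487, -0.001]
ft_force: [0.1, 0.2, 0.2]
opening: 0.601
grasp_force: 0.0
```

```bash
python3 - <<'E'
from h import *
c=snap('side','s7'); e=snap('scene','s7b'); s=arm.sense(); print(s['tool_pos'],s['ft_force'])
A=cv2.resize(c['pixels'][190:350,140:320,::-1],None,fx=2.2,fy=2.2);B=cv2.resize(e['pixels'][170:310,250:410,::-1],(400,352),interpolation=cv2.INTER_CUBIC)
cv2.imwrite('pics/m7.png',np.hstack([A,B]))
E
```

```text
[ 0.59329261 -0.21629138  0.22531175] [-0.04475983  0.0423372   0.46276314]
```

View pics/m7.png

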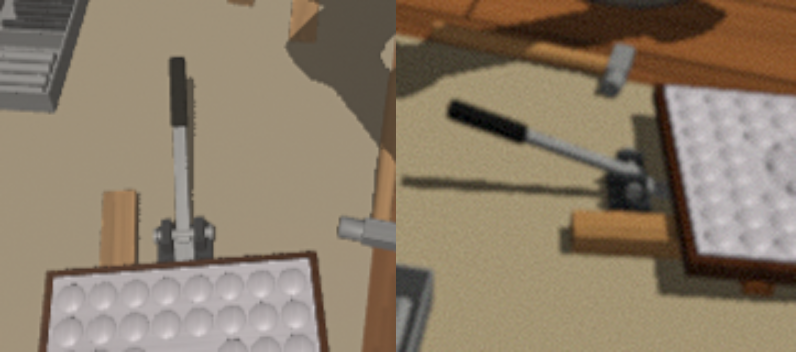

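The picture shows the bar's handle up, the shim flat under the raised edge beside the fulcrum, and the panel in its place.

```bash
python3 -c "
from cell import arm
print(arm.hand_in())"
```

```text
the job is handed in; nothing more can be done
None
```

The job is handed in: the pry bar's handle is back up, and in the last camera pictures the panel's raised edge rests on the middle-thickness shim with the panel still in its place. No verdict came back, and the contact force and exact edge height were not measured.

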